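# Unpin the panel stand, drop its kickstand and hold the frame upright

## Robot

A 6-joint arm with a two-finger parallel gripper is mounted at the origin on the work surface; the furniture and walls round the work are solid. World frame = base frame: x ahead of the robot, y to its left, z up, the work surface at z = 0. Lengths are in mm, angles in rad, forces in N, time in s.
With the tool pointing down it reaches from about 400 to 925 mm from the base axis. Payload 12.5 kg.
Tool frame: the origin (TCP) lies between the finger pads; the fingertips stand 25 mm ahead of it and the grasp point (between the pads) lies 6 mm ahead of it; z points along the fingers, y is the line along which they close (so a half turn about z gives the same grasp; the last joint's range is limited). The gripper opens to 95 mm and grips with 3 to 60 N. Pads are 20 mm wide; open, the fingers measure 119 mm over their backs; the gripper's body (75 mm by 180 mm) begins 59 mm behind the grasp point.
Start: joints at [-1.33, 0.491, 1.559, -0, 1.092, -0.106], TCP at [212.454, -587.799, 239.661] pointing down, gripper open.
Joint ranges: [-3.1, 3.1], [-0.84, 2.19], [0.05, 2.79], [-1.13, 4.28], [0.06, 2.93], [-2.69, 2.69]. Speed limits (rad/s): [2.22, 2.22, 2.79, 3.14, 3.14, 3.14].

## Interface

Orientations are given as [roll, pitch, yaw] about the fixed x, y, z axes, in that order (R = Rz(yaw) Ry(pitch) Rx(roll)).
In Python, from cell import state, read_camera, job_done, cut_out gives the robot as it stands. The module is installed in compiled form; this text tells all that it offers.
- The arm moves only by the tool jog_arm, never from a script. Its argument "motion" is a list of rows, each a list of 2 entries, a list of its own where there are three numbers: the shift along the tool's x, y, z in mm, then the turn about the tool's z in rad. A call has 1 to 5 rows; each row is the pose to reach, as a shift and turn from the pose commanded when the call began, along the tool's axes at that moment; what a row does not reach only later rows make up. A row lasts 1/10 s, in which the tool goes at most 50 mm and 8.59 degrees, less where a joint would pass 70% of its speed; a pose out of reach is approached as far as the arm can. A call with a gripper value outside its range is refused whole. "grip" is the closure, from 0 (fully open) to 1 (shut), set as the call begins (left out, the last holds). The fingers move at their own pace and stop on an object; the grip force is fixed at half the most. Time passes only in rows, so rows that repeat a pose let the fingers close. It gives the time, the measured TCP pose, the force, the opening and the grip force at its end, in the units of the state.
- state(): the state, without advancing time (a new reading comes with each control period).
- read_camera(name): name is "side" or "top"; returns a dict with "img" (420x560x3 uint8, blue, green, red), "vertical_fov" (degrees; the focal length in pixels is half the picture's height over the tangent of half this angle, whatever the lens; pixels are square), "cx", "cy" (the principal point, pixels), "k1" (the pictures are not rectified: a ray, as slopes to the right and down, at radius r is drawn at 1 + k1 r^2 times it, then the intrinsics apply), "extrinsics" (4x4, takes a point from camera to world coordinates). Camera axes: x right, y up, looking along -z (the intrinsics and any distortion apply to the point x, -y, -z); pixel columns grow to the right and rows downward; lengths in mm; the calibration is good to about 2 mm. A picture is of the moment at which its call begins. There is no depth.
- job_done(): hands the job in; it is judged then, once.
Trained networks look in a picture, given as the dict that the camera call returned (one of the last four; its "shot" number tells which), for a name from the list of things; names that differ only in an ending like _2 or _b are one class to them, and where a whole thing is asked for, a point or a joint stands for the part that bears it (a point fixed in the world has none). Each returns a list of dicts, best first, with "p" (0 to 1); they miss things now and then, are a little off and sometimes report something else, mostly with a low value. They report only what shows in the picture. A call takes as long as a camera call.
- cut_out(name, picture): "region" (420x560 bool, what is visible of it) and "box" ([left, top, right, bottom] in pixels, round what is visible of it).
The state is a dict: "t": time; "joints": joint angles; "qvel": joint speeds; "tau": joint torques, N m; "eef_pos": TCP position; "tcp_rot": TCP orientation; "ft_force": force on the tool from outside, world axes, zero at the start; "moment": the same for the moment, N m; "opening": opening from 0.0 (shut) to 1.0 (fully open); "grip_force": force on a finger pad.
Only numpy, scipy, OpenCV 4.12 (cv2) and the standard library are available. Lean on these libraries where they do the work, as an engineer would, in place of code of your own. Each camera call takes 0.05 s, during which the arm holds its last target. There are 200 camera calls.

## Task

Get the small panel stand ready for me to tighten its hub: pull the yellow-tabbed locking pin up out of its holder and put it in the open white bucket, then flip the red-footed kickstand over the top towards the front so that it drops all the way down. Then take the frame by its top bar, bring it upright and keep holding it there, because the hub is loose and it tips back when let go; finish while still holding it, and leave the bucket and the other things where they stand.

Things in the scene. Friction and masses are not known exactly. Their poses are not given: they have to be found in the camera images.
- stand: grey metal foot of the panel stand, plate 100x165x12 mm screwed to the table, its x axis between 29 degrees clockwise and 9 degrees anticlockwise of the robot's. Origin on the table right below the hub axle; x points to the stand's rear (the kickstand comes down at the front, -x), y to its left, z up. The hub axle runs along y at 70 mm height, a black star knob on its left end.
- frame_tip (a joint): tilt of the dark steel frame about the hub axle, rad: 0 is upright, positive leans to the rear (stand's +x). It falls back by its own weight (about 0.65 kg with all it carries, centre of mass behind the axle even when upright) to the rear stop at 0.40, where it starts; the front stop is at -0.03.
- top_bar: the frame's top bar: black ribbed rubber sleeve, 16 mm thick, 54 mm long, along the stand's y, turning freely like a roller grip. Space beneath open for 70 mm between two 12 mm side tubes 90 mm apart. Origin: bar's middle, 170 mm from the hub axle, at y = 25 mm in the stand's frame; 170 sin(tilt) mm behind the axle, 70 + 170 cos(tilt) mm above the table. Its y axis runs along the bar.
- kickstand (a joint): kickstand angle about the hub axle relative to the frame, rad: 0 stowed (pointing up, leaning 0.15 behind the frame), grows as it turns over the top to the front (stand's -x); 2.27 fully down on its stop. Swings freely, about 0.1 kg: falls back to stowed unless carried past the vertical (0.55 while the frame leans at 0.40); beyond that it falls forward and down by itself.
- kick_toe (a point): grip point in the middle of the free part of the kickstand's red foot: a round bar along the stand's y, 14 mm thick, 48 mm long, standing out to the right of the aluminium leg (12 mm thick). 120 mm from the hub axle, at y = -91 mm in the stand's frame; the leg itself is at y = -65 mm.
- lock_pin: loose locking pin, 187 mm long, 0.05 kg, upright in the brass holder at x = -22, y = -65 mm in the stand's frame, just in front of the kickstand. Steel shaft 12 mm thick; flat yellow tab on top, 26 (its x) x 10 (its y) x 37 mm. Origin at the centre of its lower end, z along it. Holder top 48 mm above the table, pin's lower end 12 mm: it must rise 36 mm to be free (hole 16 mm wide).
- pin_head (a point): middle of the pin's yellow tab, 170 mm above its lower end, axes as the pin's; the flat faces look along its y
- bucket_white: open white bucket with a thin wire bail, about 135 mm across outside and 150 mm high, loose, 0.35 kg. Origin on the table under it, z up; the mouth is centred at x = +5 mm from it in the bucket's frame and clear for at least 100 mm; flat inner floor about 95 mm across, 6 mm above the table. A fixed wooden paint box, 115 mm high, stands between it and the stand.
- tub_green: small lidded paint tub with a green lid, 74x74x62 mm, loose bystander; origin at the centre of its underside
- pot_a: small lidded paint pot with blue runs on a grey lid, 52x52x52 mm, loose bystander behind the stand; origin at the centre of its underside
- pot_b: small plain white lidded paint pot, 58x58x52 mm, loose bystander behind the stand; origin at the centre of its underside

How it is judged (in metres and radians):
On the way, in this order (a step that is already met when the one before it is completed fails the run):
1. the locking pin has been pulled out of its holder and stands or leans in the white bucket, let go (horizontal distance between lock_pin and bucket_white below 0.055 m and height (world z) of lock_pin below 0.06 m and contact force between the fingers and lock_pin below 0.1 N), for 0.2 s.
2. the kickstand is flipped over and fully down (value of joint kickstand above 2.15 rad), for 0.2 s.
3. the frame is held upright by its top bar (value of joint frame_tip below 0.055 rad and contact force between the fingers and top_bar above 0.5 N), for 0.2 s.
At the end, for the whole second after the job is handed in: The frame stands within 0.055 rad (3 degrees) of upright and still, the fingers bearing on its top bar with more than 0.5 N; the kickstand is down past 2.15 rad; the pin rests in the white bucket, released, its lower end within 55 mm of the bucket's axis and below 60 mm; the bucket stands (all of step 1 and all of step 3 and velocity of joint frame_tip between -0.05 and 0.05 rad/s and value of joint kickstand above 2.15 rad and linear speed of lock_pin below 0.05 m/s and angle between bucket_white's own z axis and vertical below 0.25 rad); the arm keeps its last pose, push and grip.
It fails at once if the white bucket is shoved more than 40 mm or tipped (distance of bucket_white from where it was at the start of the episode above 0.04 m or angle between bucket_white's own z axis and vertical above 0.4 rad).
It fails at once if the green-lidded tub is shoved more than 30 mm (distance of tub_green from where it was at the start of the episode above 0.03 m).
It fails at once if the small pot with blue runs is shoved more than 30 mm (distance of pot_a from where it was at the start of the episode above 0.03 m).
It fails at once if the small plain white pot is shoved more than 30 mm (distance of pot_b from where it was at the start of the episode above 0.03 m).
It also fails if it takes over 69 s, if anything falls off the work surface, if the arm or the gripper's body presses on something with over 40 N, if the wrist force passes 120 N, or if a joint passes its speed limit or range.

## Working session

There is one attempt and no reset: what is moved stays moved. The work goes in short steps, Python scripts to look and compute and a tool call to move; the robot and the scene stay as the last step left them, time stands still between calls to the robot, and variables do not carry over. Pictures are saved under pics/ and viewed, at most 11 in all, crops included, and the job is handed in when it is done.

Besides the shell and the picture viewer there is one more tool, called after "Emit:" by a JSON object that holds its "fn" and its "kwargs". jog_arm: Moves the arm, as the interface text tells. Its arguments: {"type":"object","properties":{"motion":{"type":"array"},"grip":{"type":"number"}},"required":["motion"]}

```bash
mkdir -p pics; ls; python3 - <<'E'
from cell import *
import cv2,numpy as np
s=state();print(s)
for n in("side","top"):
    p=read_camera(n);cv2.imwrite(f"pics/{n}0.png",p["img"]);print(n,p["vertical_fov"],p["cx"],p["cy"],p["k1"],p["extrinsics"])
    for k in("stand","top_bar","kick_toe","lock_pin","pin_head","bucket_white","tub_green","pot_a"):
        print(k,[(d["p"],d["box"],np.argwhere(d["region"]).mean(0)[::-1].round(1)) for d in cut_out(k,p)][:3])
E
```

```text
pics
{'t': 0.0, 'joints': array([-1.32962782e+00,  4.91538477e-01,  1.55946099e+00,  9.00563032e-06,
        1.09169885e+00, -1.05571143e-01]), 'qvel': array([-0.00066225,  0.0011964 ,  0.00056613,  0.00097945,  0.00020127,
        0.00093364]), 'tau': array([ 1.65268430e-03, -6.12645721e+01, -2.58181679e+01,  6.92602526e-02,
        4.82395291e-02, -1.26359155e-04]), 'eef_pos': array([ 212.38266114, -587.57210606,  239.07085849]), 'tcp_rot': array([-3.14049399e+00, -1.24452324e-04,  3.46735424e-01]), 'ft_force': array([-0.4070697 ,  0.07437067,  0.7434002 ]), 'moment': array([-0.05067205, -0.03496836,  0.07806702]), 'grip_force': 0.0, 'opening': 1.0017704113386003}
side 56.21396578673435 271.374050069738 211.63055059832368 -0.061196213592546275 [[ 9.67168204e-01  1.62371087e-01 -1.95502672e-01  1.85795217e+02]
 [-2.54133783e-01  6.21855858e-01 -7.40750506e-01 -8.03810471e+02]
 [ 1.29801723e-03  7.66114171e-01  6.42703192e-01  8.85320968e+02]
 [ 0.00000000e+00  0.00000000e+00  0.00000000e+00  1.00000000e+00]]
stand [(0.65, [292.7, 273.7, 301.0, 315.5], array([295.6, 292.5])), (0.61, 
[... 1012 characters left out ...]
03]
 [ 0.00000000e+00  0.00000000e+00  0.00000000e+00  1.00000000e+00]]
stand [(0.67, [326.7, 169.4, 420.9, 241.0], array([361.8, 207.5]))]
top_bar [(0.66, [362.8, 171.9, 382.7, 182.5], array([369.8, 178.7]))]
kick_toe [(0.74, [381.5, 191.0, 422.1, 224.7], array([399. , 203.2]))]
lock_pin [(0.51, [379.1, 224.5, 398.0, 231.1], array([390.6, 226.7]))]
pin_head [(0.64, [377.6, 219.1, 401.3, 235.0], array([390.2, 226. ])), (0.27, [324.3, 171.5, 422.9, 240.7], array([362. , 206.6]))]
bucket_white []
tub_green [(0.84, [164.4, 256.6, 196.5, 282.4], array([178.8, 268. ]))]
pot_a [(0.71, [312.3, 152.7, 333.7, 179.1], array([322.9, 166. ])), (0.52, [371.5, 155.0, 394.5, 172.9], array([382.9, 163.9]))]
```

```bash
python3 - <<'E'
import cv2
a=cv2.imread("pics/side0.png");cv2.imwrite("pics/s0z.png",cv2.resize(a[130:350,200:420],None,fx=2.7,fy=2.7,interpolation=cv2.INTER_CUBIC))
a=cv2.imread("pics/top0.png");cv2.imwrite("pics/t0z.png",cv2.resize(a[100:300,150:430],None,fx=2.8,fy=2.8,interpolation=cv2.INTER_CUBIC))
E
```

```text
(no output)
```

View pics/s0z.png

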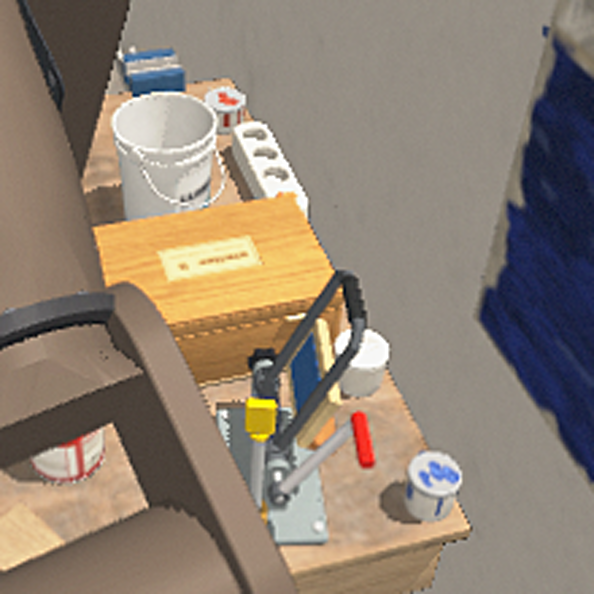

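View pics/t0z.png

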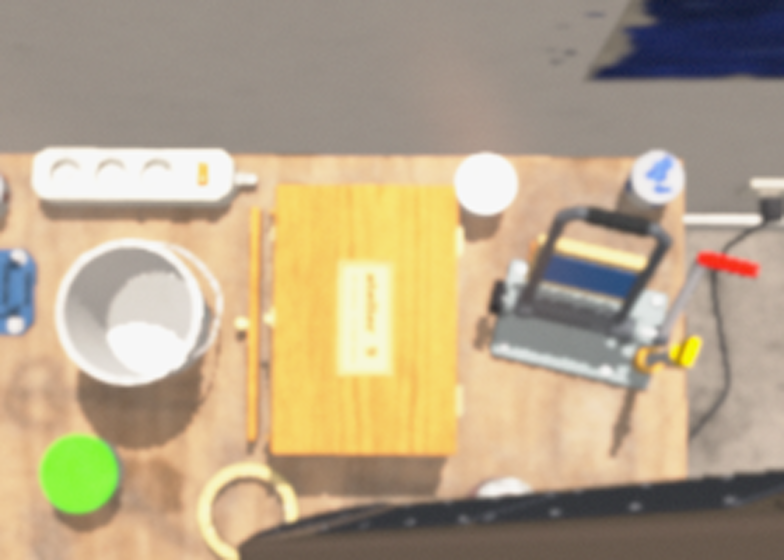

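The side view shows the yellow tab at (297,285), the red foot at (334,293), the top bar at (330,239) and the bucket mouth at (261,177). The top view has the tab at (396,226), the foot at (410,195), the bar at (368,178) and the mouth at (197,211). Next I'll fit the stand pose.

```bash
cat > h.py <<'E'
import numpy as np,cv2
from scipy.optimize import least_squares
from scipy.spatial.transform import Rotation as R
from cell import *
def proj(p,P):
    E=p["extrinsics"];c=(np.atleast_2d(P)-E[:3,3])@E[:3,:3]
    s=np.c_[c[:,0]/-c[:,2],c[:,1]/c[:,2]]
    f=210/np.tan(np.radians(p["vertical_fov"])/2)
    s=s*(1+p["k1"]*(s**2).sum(1,keepdims=True))
    return s*f+[p["cx"],p["cy"]]
def tri(ps,px,z=None):
    x0=np.array([500,0,100.])
    return least_squares(lambda X:np.concatenate([(proj(p,X)[0]-q) for p,q in zip(ps,px)]+([[(X[2]-z)]] if z is not None else [])),x0)
def col(p,c,box=None):
    h=cv2.cvtColor(p["img"],cv2.COLOR_BGR2HSV).astype(int)
    H,S,V=h[...,0],h[...,1],h[...,2]
    m=((H<6)|(H>174))&(S>190)&(V>100) if c=="red" else (H>24)&(H<33)&(S>190)&(V>100)
    if box: 
        k=np.zeros_like(m);k[box[1]:box[3],box[0]:box[2]]=1;m&=k
    n,l,st,ce=cv2.connectedComponentsWithStats(m.astype(np.uint8))
    i=1+np.argmax(st[1:,4]);return ce[i],st[i]
def stand(T,P):
    c,s=np.cos(T[2]),np.sin(T[2]);P=np.atleast_2d(P)
    return np.c_[T[0]+c*P[:,0]-s*P[:,1],T[1]+s*P[:,0]+c*P[:,1],P[:,2]]
E
python3 - <<'E'
from h import *
s=read_camera("side");t=read_camera("top");ps=[s,t]
B=[[280,220,350,340],[370,170,430,240]]
o={}
for c in("red","yellow"):
    r=[col(p,c,b) for p,b in zip(ps,B)];print(c,r);o[c]=[x[0] for x in r]
o["bar"]=[(330,239.3),(367.9,177.9)]
o["bucket"]=[(260.9,177),(197.1,211.4)]
for k,v in o.items():
    q=tri(ps,v);print(k,q.x.round(1),q.fun.round(1))
M=np.array([[62.7,-91,172.3],[-22,-65,182],[66.2,25,226.6]]);K=("red","yellow","bar")
g=lambda T:np.concatenate([(proj(p,stand(T,M))-[o[k][i] for k in K]).ravel() for i,p in enumerate(ps)])
q=least_squares(g,[600,-150,-.2]);print(q.x,q.fun.round(1))
T=q.x
for n,P in dict(pin=[-22,-65,182],toe=[62.7,-91,172],bar=[66.2,25,226.6],top=[0,25,240]).items():print(n,stand(T,P).round(1))
for n,x,z in(("pota",(382.9,163.9),52),("potb",(322.9,166),52),("tub",(178.8,268),60),("mouth",(197.1,211.4),150),("box",(280,214),115)):print(n,tri([t],[x],z).x.round(0))
E
```

```text
red [(array([333.76767677, 292.48484848]), array([330, 283,   8,  20,  99], dtype=int32)), (array([408.98507463, 193.98507463]), array([400, 191,  19,   7,  67], dtype=int32))]
yellow [(array([296.35483871, 279.03225806]), array([292, 277,  10,   5,  31], dtype=int32)), (array([394.60869565, 225.13043478]), array([390, 221,   9,   9,  46], dtype=int32))]
red [ 467.9 -294.6  172.3] [ 0.3 -0.  -0.1  0.3]
yellow [ 390.3 -252.4  194.3] [-0.  0.  0. -0.]
bar [ 497.  -182.1  228.1] [ 0.5 -0.1 -0.1  0.4]
bucket [423.1 231.5 143.1] [-0.  0.  0. -0.]
[ 4.27271381e+02 -1.91791336e+02 -2.23182822e-01] [ 0.4 -0.2 -0.1  2.7  0.6  0.3 -0.2  0.1 -2.2 -0.2 -0.3  0.4]
pin [[ 391.4 -250.3  182. ]]
toe [[ 468.3 -294.4  172. ]]
bar [[ 497.4 -182.1  226.6]]
top [[ 432.8 -167.4  240. ]]
pota [ 567. -259.   52.]
potb [559. -93.  52.]
tub [276. 295.  60.]
mouth [422. 230. 150.]
box [421.  23. 115.]
```

```bash
cat >> h.py <<'E'
T0=np.array([427.3,-191.8,-.2232])
def go(x,y,z,yaw=None,s=None):
    s=s or state();e=s["eef_pos"];w=s["tcp_rot"][2];d=np.array([x,y,z])-e
    print("from",e.round(1),"yaw",round(w,3),"-> tool",(R.from_euler("xyz",s["tcp_rot"]).inv().apply(d)).round(1),"turn",None if yaw is None else round(w-yaw,3))
def tabpose(ps,boxes,x0):
    ms=[]
    for p,b in zip(ps,boxes):
        h=cv2.cvtColor(p["img"],cv2.COLOR_BGR2HSV).astype(int);m=(h[...,0]>22)&(h[...,0]<34)&(h[...,1]>150)&(h[...,2]>90)
        k=np.zeros_like(m);k[b[1]:b[3],b[0]:b[2]]=1;ms.append((m&k).astype(np.float32))
    C=np.array([[i,j,k] for i in(-13,13) for j in(-5,5) for k in(-18.5,18.5)])
    def err(X):
        W=C@R.from_euler("z",X[3]).as_matrix().T+X[:3];e=0
        for p,m in zip(ps,ms):
            im=np.zeros((420,560),np.uint8);cv2.fillConvexPoly(im,cv2.convexHull(np.round(proj(p,W)*16).astype(np.int32)),255,cv2.LINE_AA,4)
            e+=np.abs(im/255-cv2.GaussianBlur(m,(3,3),.5)).sum()
        return e
    from scipy.optimize import minimize
    r=[]
    for a in np.arange(-1.57,1.57,.26):
        q=minimize(err,[*x0,a],method="Nelder-Mead",options=dict(initial_simplex=np.array([[*x0,a]]+[list(np.array([*x0,a])+v) for v in np.diag([6,6,6,.2])])));r.append((q.fun,q.x))
    r.sort(key=lambda v:v[0]);return r,[m.sum() for m in ms]
E
python3 - <<'E'
from h import *
s=read_camera("side");t=read_camera("top")
r,n=tabpose([s,t],[[285,265,310,300],[380,212,405,235]],[391,-250,182]);print(n)
for v in r[:6]:print(round(v[0],1),v[1].round(2))
a=cv2.resize(s["img"][260:320,275:345],None,fx=5.5,fy=5.5,interpolation=cv2.INTER_CUBIC);b=cv2.resize(t["img"][180:240,360:430],None,fx=5.5,fy=5.5,interpolation=cv2.INTER_CUBIC)
cv2.imwrite("pics/pin1.png",np.hstack([a,b]))
go(391,-250,300,-.223)
E
```

```text
[np.float32(158.0), np.float32(72.0)]
85.3 [ 3.8961e+02 -2.5459e+02  1.7608e+02 -3.8000e-01]
85.7 [ 389.74 -254.67  176.04   -0.4 ]
87.4 [ 389.91 -254.67  175.8    -0.47]
89.2 [ 390.38 -253.88  174.21    1.98]
89.6 [ 390.46 -253.16  172.66    1.93]
89.6 [ 390.38 -253.94  174.33   -1.12]
from [ 212.4 -587.8  239.7] yaw 0.347 -> tool [ 282.8 -257.   -60.4] turn 0.57
```

View pics/pin1.png

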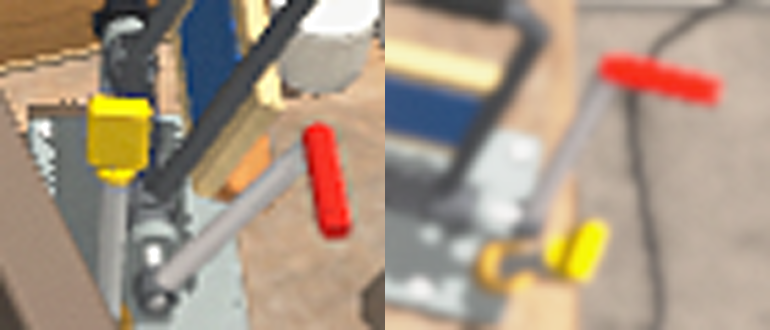

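The tab is turned slightly past the stand's yaw, at about -0.38, and is centred near (391,-252,182). I'll approach from above.

Emit:
{"fn": "jog_arm", "kwargs": {"motion": [[[70, -62, -60], 0.15], [[115, -105, -60], 0.3], [[160, -145, -60], 0.45], [[205, -185, -60], 0.6], [[240, -220, -60], 0.72]], "grip": 0.4}}

```text
t: 1.6
eef_pos: [324.0, -376.0, 295.4]
tcp_rot: [3.141, -0.001, -0.38]
ft_force: [0.5, 0.5, -0.3]
opening: 0.638
grip_force: 0.0
```

```bash
python3 - <<'E'
from h import *
go(391,-252,300,-.38)
print(state()["joints"].round(2),state()["opening"])
E
```

```text
from [ 324.  -376.   295.4] yaw -0.38 -> tool [  16.3 -140.    -4.7] turn 0.0
[-0.99  0.25  1.79  0.    1.1   0.96] 0.6378558843064868
```

Emit:
{"fn": "jog_arm", "kwargs": {"motion": [[[6, -48, -4], 0], [[11, -95, -4], 0], [[16, -140, -4], 0], [[16, -140, -4], 0], [[16, -140, -4], 0]]}}

```text
t: 2.1
eef_pos: [389.8, -252.4, 299.1]
tcp_rot: [3.141, -0.001, -0.371]
ft_force: [0.5, -0.8, -0.2]
opening: 0.601
grip_force: 0.0
```

```bash
python3 - <<'E'
from h import *
go(391,-252,190,-.38)
s=read_camera("side");t=read_camera("top")
a=cv2.resize(s["img"][230:320,260:350],None,fx=4.2,fy=4.2,interpolation=cv2.INTER_CUBIC);b=cv2.resize(t["img"][170:260,350:440],None,fx=4.2,fy=4.2,interpolation=cv2.INTER_CUBIC)
cv2.imwrite("pics/pin2.png",np.hstack([a,b]))
print([proj(p,[391,-252,182]) for p in(s,t)])
E
```

```text
from [ 389.8 -252.4  299.1] yaw -0.371 -> tool [  0.9  -0.9 109.1] turn 0.009
[array([[296.33474085, 282.33027465]]), array([[393.12393782, 225.10469079]])]
```

View pics/pin2.png

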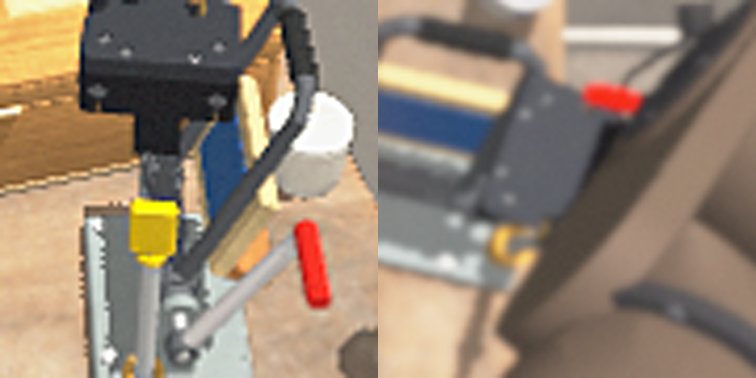

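The side view shows the gripper right above the tab at zoomed (154,228), and the tab is unmoved. I'll descend and grip.

Emit:
{"fn": "jog_arm", "kwargs": {"motion": [[[1, -1, 35], 0], [[1, -1, 70], 0], [[1, -1, 95], 0], [[1, -1, 109], 0], [[1, -1, 109], 0]]}}

```text
t: 2.7
eef_pos: [389.6, -253.2, 188.2]
tcp_rot: [-3.141, 0.003, -0.375]
ft_force: [-0.7, 0.8, 0.1]
opening: 0.595
grip_force: 0.0
```

Emit:
{"fn": "jog_arm", "kwargs": {"motion": [[[0, 0, 0], 0], [[0, 0, 0], 0], [[0, 0, 0], 0], [[0, 0, 0], 0], [[0, 0, 0], 0]], "grip": 1}}

```text
t: 3.2
eef_pos: [390.8, -252.5, 190.2]
tcp_rot: [3.141, -0.001, -0.373]
ft_force: [-0.8, 0.6, -0.1]
opening: 0.235
grip_force: 0.0
```

Emit:
{"fn": "jog_arm", "kwargs": {"motion": [[[0, 0, 0], 0], [[0, 0, -5], 0], [[0, 0, -12], 0], [[0, 0, -20], 0], [[0, 0, -20], 0]]}}

```text
t: 3.7
eef_pos: [391.0, -252.8, 211.1]
tcp_rot: [3.141, -0.002, -0.373]
ft_force: [0.6, 0.6, -0.7]
opening: 0.101
grip_force: 30.0
```

Emit:
{"fn": "jog_arm", "kwargs": {"motion": [[[0, 0, -15], 0], [[0, 0, -35], 0], [[0, 0, -65], 0], [[0, 0, -105], 0], [[0, 0, -150], 0]]}}

```text
t: 4.2
eef_pos: [390.2, -252.1, 360.9]
tcp_rot: [-3.141, 0.001, -0.373]
ft_force: [0.6, -0.0, -0.5]
opening: 0.102
grip_force: 30.0
```

Emit:
{"fn": "jog_arm", "kwargs": {"motion": [[[0, 0, -15], 0], [[0, 0, -18], 0], [[0, 0, -18], 0]]}}

```text
t: 4.5
eef_pos: [390.5, -252.3, 377.4]
tcp_rot: [3.142, 0.0, -0.373]
ft_force: [-0.7, 0.6, -0.4]
opening: 0.104
grip_force: 30.0
```

```bash
python3 - <<'E'
from h import *
print(state()["opening"],state()["grip_force"],state()["joints"].round(2))
s=read_camera("side");t=read_camera("top")
cv2.imwrite("pics/lift.png",np.hstack([cv2.resize(s["img"][100:340,200:400],None,fx=2.2,fy=2.2),]))
e=state()["eef_pos"]
for h in(6,-150,-175):print(proj(s,e+[0,0,h-6]))
go(450,0,375,-.37);go(422,230,375,-.37)
E
```

```text
0.10445108559493396 29.998696446418762 [-0.72  0.13  1.72 -0.    1.29  1.23]
[[300.27738555 218.50019418]]
[[296.84422727 271.26625095]]
[[296.36209559 278.59655778]]
from [ 390.4 -252.2  376.5] yaw -0.373 -> tool [ -36.4 -256.6    1.8] turn -0.003
from [ 390.4 -252.2  376.5] yaw -0.373 -> tool [-146.4 -460.5    2.1] turn -0.003
```

View pics/lift.png

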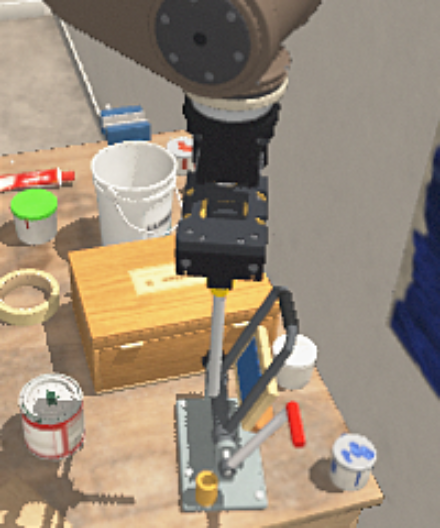

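The pin is out and hanging straight, with its lower end at about z=190 and clear of the holder. I'll carry it over the box to the bucket.

Emit:
{"fn": "jog_arm", "kwargs": {"motion": [[[-5, -35, 0], -0.1], [[-12, -85, 0], -0.25], [[-19, -135, 0], -0.4], [[-26, -185, 0], -0.52], [[-33, -230, 0], -0.6]]}}

```text
t: 5.1
eef_pos: [443.7, -24.2, 376.7]
tcp_rot: [-3.141, 0.002, 0.231]
ft_force: [1.8, -0.5, -0.5]
opening: 0.103
grip_force: 30.0
```

```bash
python3 - <<'E'
from h import *
s=state();print(s["joints"].round(2),s["opening"]);go(422,229,377,.22)
E
```

```text
[-0.2   0.1   1.76 -0.    1.29  1.14] 0.10335268896122522
from [443.7 -24.2 376.7] yaw 0.231 -> tool [ 3.700e+01 -2.514e+02 -2.000e-01] turn 0.011
```

Emit:
{"fn": "jog_arm", "kwargs": {"motion": [[[7, -48, 0], 0], [[14, -96, 0], 0], [[21, -144, 0], 0], [[28, -190, 0], 0], [[34, -228, 0], 0]]}}

```text
t: 5.6
eef_pos: [424.8, 205.8, 376.6]
tcp_rot: [3.141, 0.002, 0.228]
ft_force: [1.4, 0.1, -0.3]
opening: 0.102
grip_force: 30.0
```

Emit:
{"fn": "jog_arm", "kwargs": {"motion": [[[3, -20, 0], 0], [[3, -23, 0], 0], [[3, -23, 0], 0]]}}

```text
t: 5.9
eef_pos: [423.2, 226.7, 376.8]
tcp_rot: [3.141, 0.002, 0.228]
ft_force: [0.7, -0.1, -1.2]
opening: 0.101
grip_force: 30.0
```

```bash
python3 - <<'E'
from h import *
t=state();print(t["joints"].round(2),t["opening"]);go(422,229,198,.22)
s=read_camera("side");t=read_camera("top")
a=cv2.resize(s["img"][110:230,200:310],None,fx=3.5,fy=3.5);b=cv2.resize(t["img"][150:270,150:260],None,fx=3.5,fy=3.5)
cv2.imwrite("pics/buck.png",np.hstack([a,b]));print(proj(s,[422,229,191]),proj(s,[422,229,150]),proj(t,[422,229,150]))
E
```

```text
[ 0.35  0.16  1.69 -0.    1.3   1.7 ] 0.10109301470683224
from [423.2 226.7 376.8] yaw 0.228 -> tool [ -0.3  -2.6 178.8] turn 0.008
[[260.46424027 165.1832651 ]] [[260.66816885 175.73518139]] [[197.51833637 211.58964077]]
```

View pics/buck.png

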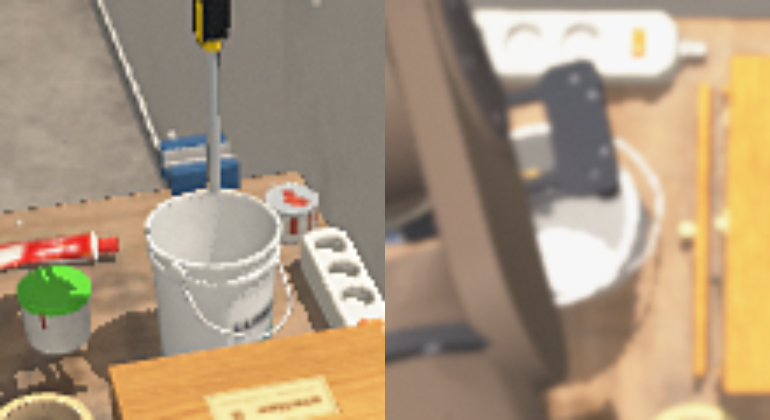

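The pin end at (261,165) is right over the mouth centre, so I'll lower it in and release.

Emit:
{"fn": "jog_arm", "kwargs": {"motion": [[[0, -2, 40], 0], [[0, -2, 85], 0], [[0, -2, 130], 0], [[0, -2, 160], 0], [[0, -2, 174], 0]]}}

```text
t: 6.5
eef_pos: [422.3, 226.9, 201.3]
tcp_rot: [3.141, 0.004, 0.225]
ft_force: [0.7, 0.3, -1.1]
opening: 0.106
grip_force: 30.0
```

Emit:
{"fn": "jog_arm", "kwargs": {"motion": [[[0, 0, 0], 0], [[0, 0, 0], 0]]}}

```text
t: 6.7
eef_pos: [423.5, 227.9, 204.3]
tcp_rot: [3.141, -0.0, 0.226]
ft_force: [-0.2, 0.0, 0.5]
opening: 0.104
grip_force: 30.0
```

Emit:
{"fn": "jog_arm", "kwargs": {"motion": [[[0, 0, 0], 0], [[0, 0, 0], 0], [[0, 0, 0], 0], [[0, 0, 0], 0], [[0, 0, 0], 0]], "grip": 0.4}}

```text
t: 7.2
eef_pos: [423.0, 228.6, 204.0]
tcp_rot: [3.142, -0.0, 0.227]
ft_force: [0.0, -0.3, 0.3]
opening: 0.465
grip_force: 0.0
```

Emit:
{"fn": "jog_arm", "kwargs": {"motion": [[[0, 0, -15], 0], [[0, 0, -40], 0], [[0, 0, -80], 0], [[0, 0, -125], 0], [[0, 0, -165], 0]]}}

```text
t: 7.7
eef_pos: [422.7, 228.5, 371.0]
tcp_rot: [3.142, -0.001, 0.227]
ft_force: [0.8, 0.1, -1.0]
opening: 0.604
grip_force: 0.0
```

```bash
python3 - <<'E'
from h import *
t=state();print(t["joints"].round(2),t["opening"],t["t"])
s=read_camera("side")
cv2.imwrite("pics/buck2.png",cv2.resize(s["img"][130:340,210:400],None,fx=2.8,fy=2.8))
y=1.348
# pre-push: behind toe
P=stand(T0,[100,-93,0])[0];print(P)
go(P[0],P[1],380,y)
E
```

```text
[ 0.36  0.16  1.7  -0.    1.28  1.7 ] 0.6040574274306082 7.7
[ 504.23373429 -304.62819031    0.        ]
from [424.  229.1 377. ] yaw 0.227 -> tool [-42.  538.1  -4. ] turn -1.121
```

View pics/buck2.png

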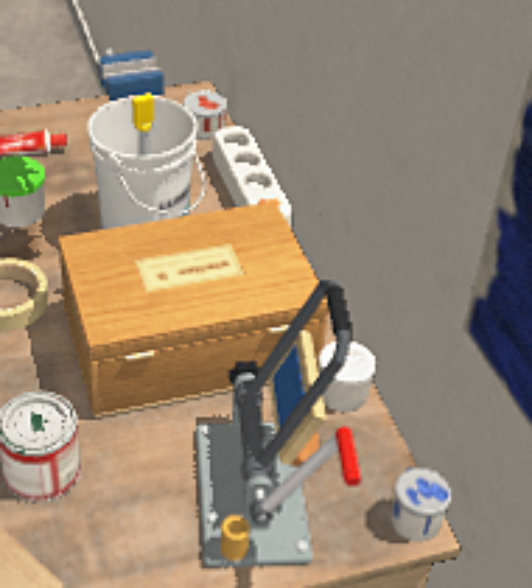

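The pin leans in the bucket, with its tab at zoomed (143,112), and the kickstand is still stowed with its toe at (348,457). I'll move behind the toe with the fingers closed.

Emit:
{"fn": "jog_arm", "kwargs": {"motion": [[[-4, 50, 0], -0.14], [[-8, 100, 0], -0.28], [[-12, 150, 0], -0.42], [[-16, 200, 0], -0.56], [[-20, 250, 0], -0.7]], "grip": 1}}

```text
t: 8.25
eef_pos: [454.8, 15.2, 368.8]
tcp_rot: [3.141, -0.0, 0.865]
ft_force: [0.1, 0.1, 0.4]
opening: 0.239
grip_force: 0.0
```

```bash
python3 - <<'E'
from h import *
go(504,-305,380,1.348)
E
```

```text
from [454.8  15.2 368.8] yaw 0.865 -> tool [-211.9  245.   -11.2] turn -0.483
```

Emit:
{"fn": "jog_arm", "kwargs": {"motion": [[[-32, 37, -5], -0.12], [[-64, 74, -10], -0.24], [[-97, 112, -10], -0.36], [[-129, 149, -10], -0.48], [[-160, 186, -10], -0.48]]}}

```text
t: 8.75
eef_pos: [491.3, -228.0, 378.7]
tcp_rot: [3.141, 0.0, 1.344]
ft_force: [1.4, 0.4, 1.9]
opening: 0.004
grip_force: 0.0
```

```bash
python3 - <<'E'
from h import *
go(504,-305,380,1.348)
E
```

```text
from [ 491.3 -228.   378.7] yaw 1.344 -> tool [-72.2  29.7  -1.2] turn -0.004
```

Emit:
{"fn": "jog_arm", "kwargs": {"motion": [[[-36, 15, 0], 0], [[-72, 30, 0], 0], [[-72, 30, 40], 0], [[-72, 30, 85], 0], [[-72, 30, 125], 0]]}}

```text
t: 9.25
eef_pos: [503.8, -302.9, 251.7]
tcp_rot: [-3.141, -0.0, 1.339]
ft_force: [0.4, -0.1, -0.8]
opening: 0.006
grip_force: 0.0
```

```bash
python3 - <<'E'
from h import *
go(504,-305,191,1.348)
s=read_camera("side")
cv2.imwrite("pics/push.png",cv2.resize(s["img"][180:340,250:400],None,fx=3.6,fy=3.6))
E
```

```text
from [ 503.8 -302.9  251.7] yaw 1.339 -> tool [-2.   0.8 60.7] turn -0.009
```

View pics/push.png

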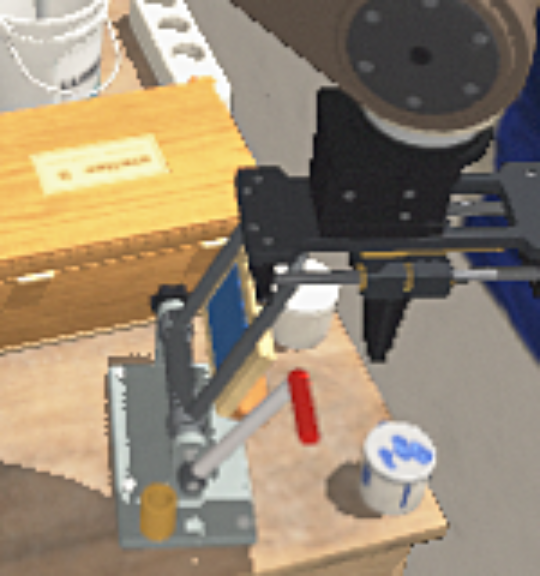

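The closed fingertips at (378,355) are well behind the toe at (303,405). I'll lower them and push the kickstand over.

Emit:
{"fn": "jog_arm", "kwargs": {"motion": [[[-2, 1, 30], 0], [[-2, 1, 60], 0], [[-2, 1, 60], 0], [[-2, -15, 60], 0], [[-2, -28, 60], 0]]}}

```text
t: 9.8
eef_pos: [476.7, -298.5, 195.6]
tcp_rot: [3.14, 0.001, 1.34]
ft_force: [1.4, 0.3, 0.7]
opening: 0.01
grip_force: 0.6
```

Emit:
{"fn": "jog_arm", "kwargs": {"motion": [[[0, -13, 0], 0], [[0, -26, 0], 0], [[0, -39, 0], 0], [[0, -52, 0], 0], [[0, -65, 0], 0]]}}

```text
t: 10.3
eef_pos: [413.3, -283.7, 196.1]
tcp_rot: [3.139, 0.002, 1.34]
ft_force: [-0.1, 0.2, -0.1]
opening: 0.007
grip_force: 0.1
```

Emit:
{"fn": "jog_arm", "kwargs": {"motion": [[[0, -10, 0], 0], [[0, -15, 0], 0], [[0, -15, 0], 0], [[0, -15, 0], 0]]}}

```text
t: 10.7
eef_pos: [398.8, -280.3, 193.8]
tcp_rot: [-3.141, -0.0, 1.34]
ft_force: [0.0, 0.2, -0.3]
opening: 0.002
grip_force: 0.0
```

```bash
python3 - <<'E'
from h import *
s=read_camera("side")
print(col(s,"red",[200,180,400,360]))
for k in(.6,1.0,2.27):
  a=.55-k;print(k,proj(s,stand(T0,[120*np.sin(a),-91,70+120*np.cos(a)])))
cv2.imwrite("pics/push2.png",cv2.resize(s["img"][180:340,230:380],None,fx=3.6,fy=3.6))
E
```

```text
(array([290.33673469, 290.51020408]), array([288, 280,   6,  21,  98], dtype=int32))
0.6 [[304.52820338 288.28475629]]
1.0 [[283.8072549  292.17721606]]
2.27 [[255.71369246 325.08853665]]
```

View pics/push2.png

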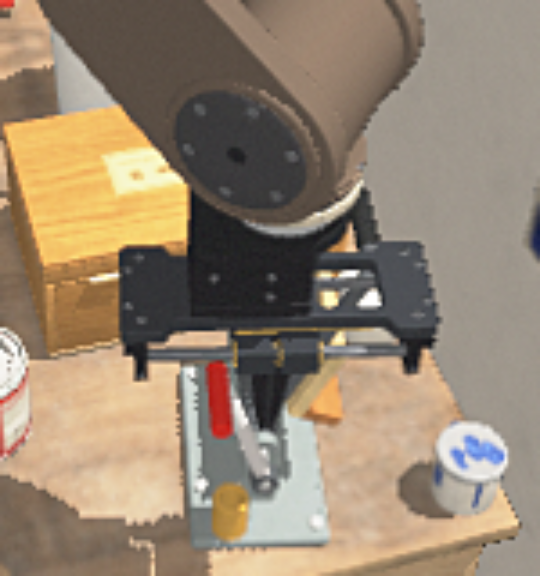

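The toe at (290,290) is past vertical and still falling (about 0.87 rad). I'll rise and let it drop.

Emit:
{"fn": "jog_arm", "kwargs": {"motion": [[[0, 0, -35], 0], [[0, 0, -75], 0], [[0, 0, -115], 0], [[0, 0, -115], 0], [[0, 0, -115], 0]], "grip": 0.45}}

```text
t: 11.25
eef_pos: [398.9, -280.1, 309.0]
tcp_rot: [3.141, 0.001, 1.34]
ft_force: [0.2, -0.2, 0.1]
opening: 0.368
grip_force: 0.0
```

```bash
python3 - <<'E'
from h import *
s=read_camera("side")
print(col(s,"red",[235,240,350,360]))
print(cut_out("top_bar",s)[:1])
P=stand(T0,[66.2,25,0])[0];print(P);go(P[0],P[1],305,1.348)
print(state()["opening"],state()["t"])
E
```

```text
(array([262. , 304.5]), array([260, 295,   5,  20,  96], dtype=int32))
[]
[ 497.39163499 -182.07360786    0.        ]
from [ 398.5 -279.8  307.6] yaw 1.34 -> tool [117.7  74.    2.6] turn -0.008
0.4506244623030284 11.35
```

Emit:
{"fn": "jog_arm", "kwargs": {"motion": [[[35, 22, 0], 0], [[75, 47, 0], 0], [[117, 74, 0], -0.008], [[117, 74, 0], -0.008], [[117, 74, 0], -0.008]]}}

```text
t: 11.85
eef_pos: [497.6, -182.2, 307.3]
tcp_rot: [-3.139, -0.0, 1.35]
ft_force: [-0.9, 0.7, -0.5]
opening: 0.549
grip_force: 0.0
```

```bash
python3 - <<'E'
from h import *
s=read_camera("side");r=col(s,"red",[235,240,350,360]);print(r)
for k in(1.9,2.15,2.27):
  a=.55-k;print(k,proj(s,stand(T0,[120*np.sin(a),-91,70+120*np.cos(a)])))
P=stand(T0,[66.2,25,226.6])[0];print(proj(s,P));go(P[0],P[1],233,1.348)
cv2.imwrite("pics/bar.png",cv2.resize(s["img"][180:340,230:380],None,fx=3.6,fy=3.6))
E
```

```text
(array([255.03157895, 325.96842105]), array([253, 316,   6,  20,  95], dtype=int32))
1.9 [[255.90955086 314.46639609]]
2.15 [[255.03934175 321.72937178]]
2.27 [[255.71369246 325.08853665]]
[[330.5753809  239.64308441]]
from [ 497.1 -183.   307.6] yaw 1.349 -> tool [ 0.9  0.3 74.6] turn 0.001
```

View pics/bar.png

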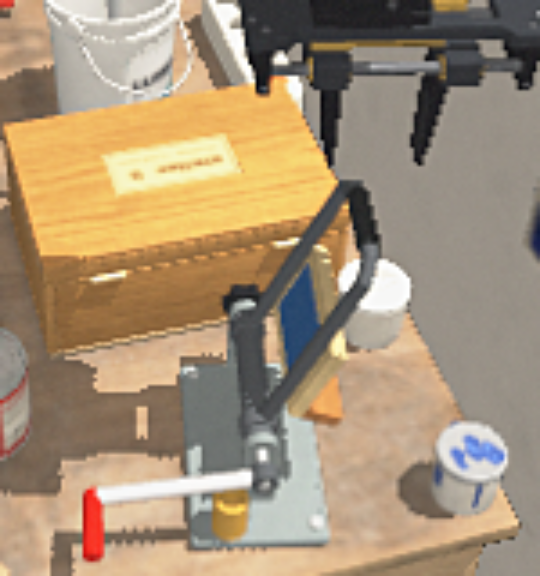

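The kickstand is fully down: the toe at (255,326) matches 2.27 rad. The open fingers straddle the bar, so I'll descend and grip.

Emit:
{"fn": "jog_arm", "kwargs": {"motion": [[[1, 0, 25], 0], [[1, 0, 50], 0], [[1, 0, 68], 0], [[1, 0, 75], 0], [[1, 0, 75], 0]]}}

```text
t: 12.4
eef_pos: [496.9, -182.9, 233.2]
tcp_rot: [-3.14, -0.0, 1.346]
ft_force: [-0.8, -0.5, 0.7]
opening: 0.548
grip_force: 0.0
```

Emit:
{"fn": "jog_arm", "kwargs": {"motion": [[[0, 0, 0], 0], [[0, 0, 0], 0], [[0, 0, 0], 0], [[0, 0, 0], 0], [[0, 0, 0], 0]], "grip": 1}}

```text
t: 12.9
eef_pos: [497.7, -182.1, 234.1]
tcp_rot: [3.141, 0.0, 1.348]
ft_force: [-2.1, -0.1, -0.5]
opening: 0.185
grip_force: 1.8
```

Emit:
{"fn": "jog_arm", "kwargs": {"motion": [[[0, 0, 0], 0], [[0, 0, 0], 0], [[0, 0, 0], 0]]}}

```text
t: 13.2
eef_pos: [496.9, -181.9, 234.0]
tcp_rot: [-3.14, 0.0, 1.348]
ft_force: [-4.3, 1.6, 3.6]
opening: 0.158
grip_force: 30.0
```

```bash
python3 - <<'E'
from h import *
s=state();print(s["opening"],s["grip_force"],s["ft_force"])
for a in(.3,.2,.1,.012):
  P=stand(T0,[170*np.sin(a),25,70+170*np.cos(a)+6])[0];go(*P,1.348)
E
```

```text
0.15838760139017083 29.99950647354126 [-4.27826133  1.60905706  3.55460529]
from [ 496.9 -181.9  234. ] yaw 1.348 -> tool [ -0.1 -15.4  -4.4] turn 0.0
from [ 496.9 -181.9  234. ] yaw 1.348 -> tool [ -0.1 -31.9  -8.6] turn 0.0
from [ 496.9 -181.9  234. ] yaw 1.348 -> tool [ -0.1 -48.7 -11.1] turn 0.0
from [ 496.9 -181.9  234. ] yaw 1.348 -> tool [ -0.  -63.6 -11.9] turn 0.0
```

The bar is gripped at 15 mm opening and 30 N. I'll swing it upright along the arc.

Emit:
{"fn": "jog_arm", "kwargs": {"motion": [[[0, -8, -3], 0], [[0, -16, -5.5], 0], [[0, -24, -7.5], 0], [[0, -32, -9.5], 0], [[0, -40, -11], 0]]}}

```text
t: 13.7
eef_pos: [458.0, -173.1, 245.3]
tcp_rot: [3.141, 0.0, 1.348]
ft_force: [1.5, 0.1, 1.9]
opening: 0.156
grip_force: 30.0
```

Emit:
{"fn": "jog_arm", "kwargs": {"motion": [[[0, -8, -1], 0], [[0, -15, -1.5], 0], [[0, -20, -2], 0], [[0, -24, -2], 0], [[0, -24, -2], 0]]}}

```text
t: 14.2
eef_pos: [434.8, -167.9, 247.3]
tcp_rot: [3.141, 0.0, 1.348]
ft_force: [2.1, 1.5, 6.8]
opening: 0.158
grip_force: 30.0
```

Emit:
{"fn": "jog_arm", "kwargs": {"motion": [[[0, 0, 0], 0], [[0, 0, 0], 0], [[0, 0, 0], 0]]}}

```text
t: 14.5
eef_pos: [435.2, -167.9, 247.3]
tcp_rot: [3.141, 0.0, 1.348]
ft_force: [0.7, 2.2, 8.9]
opening: 0.163
grip_force: 30.0
```

```bash
python3 - <<'E'
from h import *
s=state();print(s["opening"],s["grip_force"],s["ft_force"])
P=(s["eef_pos"]-[0,0,6])[:2]-T0[:2];c,q=np.cos(T0[2]),np.sin(T0[2]);print("bar x,y in stand",c*P[0]+q*P[1],-q*P[0]+c*P[1],s["eef_pos"][2]-6)
s=read_camera("side");r=col(s,"red",[200,240,350,390]);print(r)
for k in(.055,.012,0):
  a=.15+k-2.27;print(k,proj(s,stand(T0,[120*np.sin(a),-91,70+120*np.cos(a)])))
cv2.imwrite("pics/fin.png",cv2.resize(s["img"][130:340,210:380],None,fx=2.8,fy=2.8))
E
```

```text
0.16326049939169238 30.000606179237366 [0.6977836  2.17185277 8.92081201]
bar x,y in stand 2.4039212090973745 25.00873083608362 241.29963175822093
(array([261.84705882, 335.72941176]), array([260, 326,   5,  19,  85], dtype=int32))
0.055 [[261.25472704 333.80904822]]
0.012 [[262.28560045 334.76892067]]
0 [[262.58553062 335.03097016]]
```

View pics/fin.png

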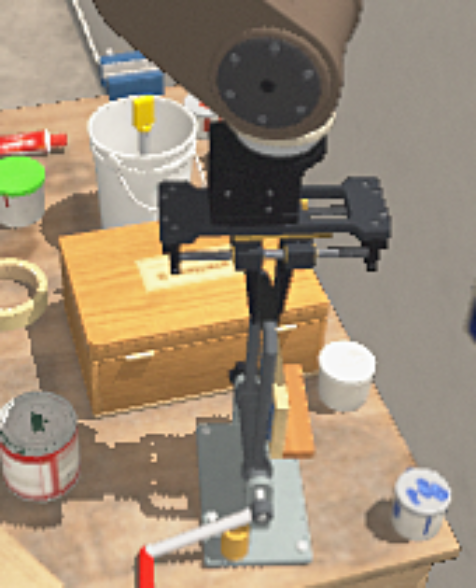

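The frame is upright (toe position gives about 0.01 rad tilt). The bar is gripped, the kickstand is down and the pin is in the bucket, so I'll hand in.

```bash
python3 -c "
from cell import *
print(job_done())"
```

```text
the job is handed in; nothing more can be done
None
```

The job is handed in: the pin is in the white bucket, the kickstand is fully down, and the arm is still holding the frame by its top bar at about 0.01 rad from upright; the judging result was not reported back.

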